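# Make up a breakfast set and a dressing-table set of porcelain

## Task

Make up two porcelain sets from the mixed white stock, each piece standing upright and flat in its own well. On the long board with the handle tab goes the breakfast set: the egg cup in the well next to the tab, the shaker in the middle well and the small handled cup in the well farthest from the tab. On the short board without a tab goes the dressing-table set: the lidded trinket box in the wide well and the bud vase in the narrow well; set every piece down gently rather than dropping it, and leave the little bowl and the napkin ring where they stand.

Things in the scene. Friction and masses are not known exactly. Their poses are not given: they have to be found in the camera images.
- egg_cup: White porcelain egg cup, one piece: round foot 38 mm across, thin stem 16 mm thick from 12 to 22 mm up, and an open bowl on top, 47 to 48 mm across outside from 38 mm up to the rim at 62 mm. Origin at the centre of its underside, z up its axis. About 70 g.
- shaker: White porcelain salt shaker: a closed plain cylinder 44 mm across from 6 to 50 mm up, domed above to 68 mm with five small dark holes on top; foot 40 mm across. Origin at the centre of its underside, z up. About 90 g.
- cup: Small white espresso cup, open, 52 mm tall, straight outside wall 56 mm across from 14 mm up to the rim, narrowing below to a foot 38 mm across, with one loop handle on its own +x side reaching 48 mm from the axis, 16 to 46 mm up. Origin at the centre of its underside, z up. About 110 g. Which way the handle points in the end does not matter.
- trinket_box: White porcelain lidded trinket box, low and round, widest 76 mm across at 18 to 32 mm up, foot 58 mm across, domed lid (fixed on, does not come off) up to 50 mm, and on top a bud-shaped round knob 22 mm across from 50 to 72 mm up, by which it can be lifted. Origin at the centre of its underside, z up. About 200 g.
- bud_vase: White porcelain bud vase, 118 mm tall: foot 38 mm across, belly 52 mm across at 30 to 45 mm up, slim straight neck 24 mm across from 80 to 112 mm up, lip 28 mm across at the top. Origin at the centre of its underside, z up. About 160 g.
- long_board: Fixed wooden board 250 x 96 x 15 mm lying flat, with a 50 mm wide tab (39 mm long, dark dot) on its -x end. Three round wells 56 mm across, 5 mm deep (floor 10 mm above the table, darker) on its x axis at x = -85 (next to the tab), 0 and +85 mm. Origin under the centre of the 250 x 96 part, at table height; x points away from the tab, z up. Left or right of the stock, yaw within 0.22 rad.
- short_board: Fixed wooden board 216 x 110 x 15 mm lying flat, no tab. Two round wells 5 mm deep (floor 10 mm above the table, darker) on its x axis: the wide one 76 mm across at x = -48 mm, the narrow one 56 mm across at x = +55 mm. Origin under its centre, at table height; x from the wide to the narrow well, z up. On the other side of the stock from the long board, yaw within 0.22 rad.
- bowl: Small shallow white porcelain bowl without handle, 70 mm across at the rim, 30 mm tall, standing loose among the stock. Origin at the centre of its underside. Not part of either set and to be left where it stands.
- napkin_ring: White porcelain napkin ring: a short open tube standing on end, 44 mm across, 32 mm tall, hole 34 mm, loose among the stock. Origin at the centre of its underside. Not part of either set and to be left where it stands.

How it is judged:
By the outcome, as a careful person would: the job done as asked, in the order asked, and still so for the second after the job is handed in, with the robot touching nothing.
It also fails if it takes over 128 s, if anything falls off the work surface, if the arm or the gripper's body presses on something with over 40 N, if the wrist force passes 120 N, or if a joint passes its speed limit or range.

## Robot

A 6-joint arm with a two-finger parallel gripper is mounted at the origin on the work surface. World frame = base frame: x ahead of the robot, y to its left, z up, the work surface at z = 0. Lengths are in m, angles in rad, forces in N, time in s.
With the tool pointing down it reaches from about 0.35 to 0.775 m from the base axis. Payload 7.3 kg.
Tool frame: the origin (TCP) lies on the mounting face of the last link; the fingertips stand 178 mm ahead of it and the grasp point (between the pads) lies 159 mm ahead of it (robot.grip_depth is the distance from the TCP to the grasp point, in m); z points along the fingers, y is the line along which they close (so a half turn about z gives the same grasp; the last joint's range is limited). The gripper opens to 92 mm and grips with 3 to 60 N. Pads are 19 mm wide; open, the fingers measure 130 mm over their backs; the gripper's body (75 mm by 190 mm) begins 47 mm behind the grasp point.
Start: joints at [1.162, 0.342, 1.524, -0, 1.275, -0.146], TCP at [0.136, 0.507, 0.405] pointing down, gripper open.
Joint ranges: [-2.53, 2.53], [-0.77, 2.02], [0.04, 2.7], [-1, 4.14], [0.28, 2.66], [-3.11, 3.11]. Speed limits (rad/s): [2.57, 2.57, 3.14, 3.14, 3.14, 3.14].

## Interface

Orientations are given as [roll, pitch, yaw] about the fixed x, y, z axes, in that order (R = Rz(yaw) Ry(pitch) Rx(roll)).
In Python, from cell import observe, cams, robot, models gives the robot as it stands.
- The arm moves only by the shell command python3 -m jog 'ROWS' [FORCE]. ROWS is JSON, a list of rows, each a list of 3 entries, a list of its own where there are three numbers: the shift along the tool's x, y, z each as a share of 0.4 m, from -1 to 1, then the turn about the tool's z as a share of pi rad, from -1 to 1, then the closure, from 0 (fully open) to 1 (shut). In form: [[[x, y, z], turn, jaw], ...]. A call has 1 to 12 rows; each row is the pose to reach, as a shift and turn from the pose commanded when the call began, along the tool's axes at that moment, turning the shorter way round; what a row does not reach only later rows make up. A row lasts 1/8 s, in which the tool goes at most 62.5 mm and 10.7 degrees, less where a joint would pass 70% of its speed; a pose out of reach is approached as far as the arm can. A call with a number of a shift or a turn outside -1 to 1 is refused whole. A call with a gripper value outside its range is refused whole. The fingers move at their own pace and stop on an object; FORCE is the grip in N (left out, the last holds). Time passes only in rows, so rows that repeat a pose let the fingers close. It gives the time, the measured TCP pose, the force, the opening and the grip force at its end, in the units of the state.
- observe(): the state, without advancing time (a new reading comes with each control period).
- cams.read_camera(name): name is "scene" or "top"; returns the picture (480x640x3 uint8, red, green, blue); there is no depth.
- cams.camera_model(name): a dict with "camera_matrix" (3x3 intrinsics, pixels), "pose" (4x4, takes a point from camera to world coordinates). Camera axes: x right, y down, z forward; pixel columns grow to the right and rows downward; lengths in m; the calibration is good to about 2 mm. A picture is of the moment at which its call begins. camera_model takes no time and is no camera call.
- robot.hand_in(): hands the job in; it is judged then, once.
Trained networks look in the newest picture that a camera, given by its name, has taken for a name from the list of things; names that differ only in an ending like _2 or _b are one class to them, and where a whole thing is asked for, a point or a joint stands for the part that bears it (a point fixed in the world has none). Each returns a list of dicts, best first, with "confidence" (0 to 1); they miss things now and then, are a little off and sometimes report something else, mostly with a low value. They report only what shows in the picture. A call takes as long as a camera call.
- models.find_in(target, camera): "position" ([x, y, z] in m, in world coordinates, good to about 4 mm: the middle of the surface that is visible of it).
- models.pinpoint(target, camera): "position" ([x, y, z] in m, in world coordinates, good to about 4 mm: a listed point, or the origin of a listed thing).
The state is a dict: "time": time; "qpos": joint angles; "qvel": joint speeds; "joint_efforts": joint torques, N m; "tool_pos": TCP position; "tool_rot": TCP orientation; "contact_force": force on the tool from outside, world axes, zero at the start; "torque": the same for the moment, N m; "opening": finger opening in m; "grip_force": force on a finger pad.
Only numpy, scipy, OpenCV 4.12 (cv2) and the standard library are available. Lean on these libraries where they do the work, as an engineer would, in place of code of your own. Each camera call takes 0.05 s, during which the arm holds its last target. There are 200 camera calls.

## Working session

There is one attempt and no reset: what is moved stays moved. The work goes in short steps, Python scripts to look and compute and a shell command to move; the robot and the scene stay as the last step left them, time stands still between calls to the robot, and variables do not carry over. Pictures are saved under pics/ and viewed, at most 14 in all, crops included, and the job is handed in when it is done.

```bash
mkdir -p pics; ls; python3 - <<'E'
from cell import observe,cams,robot,models
import cv2,numpy as np
for n in("scene","top"):
    im=cams.read_camera(n); cv2.imwrite(f"pics/{n}0.png",im[:,:,::-1])
    m=cams.camera_model(n); print(n,np.round(m["camera_matrix"],1).tolist(),np.round(m["pose"],3).tolist())
    for t in "egg_cup shaker cup trinket_box bud_vase long_board short_board bowl napkin_ring".split():
        print(t,[(np.round(d["position"],3).tolist(),round(d["confidence"],2)) for d in models.pinpoint(t,n)[:3]])
s=observe();print(s)
E
```

```text
pics
scene [[437.9, 0.0, 317.9], [0.0, 437.9, 241.0], [0.0, 0.0, 1.0]] [[-0.518, 0.577, -0.631, 1.011], [0.855, 0.367, -0.366, 0.256], [0.02, -0.729, -0.684, 0.503], [0.0, 0.0, 0.0, 1.0]]
egg_cup [([0.686, -0.067, 0.0], 0.9)]
shaker [([0.553, 0.007, 0.002], 0.95)]
cup [([0.445, -0.064, -0.001], 0.81)]
trinket_box [([0.445, 0.057, 0.002], 0.92), ([0.444, -0.063, -0.0], 0.75), ([0.514, -0.272, 0.003], 0.56)]
bud_vase [([0.57, -0.126, -0.001], 0.89)]
long_board [([0.542, 0.31, 0.004], 0.63)]
short_board []
bowl [([0.675, 0.062, -0.005], 0.74), ([0.443, -0.061, -0.001], 0.68)]
napkin_ring [([0.553, 0.134, -0.002], 0.56)]
top [[465.8, 0.0, 316.6], [0.0, 465.8, 241.4], [0.0, 0.0, 1.0]] [[0.11, -0.969, 0.219, 0.383], [-0.994, -0.107, 0.025, -0.015], [-0.0, -0.221, -0.975, 0.888], [0.0, 0.0, 0.0, 1.0]]
egg_cup [([0.687, -0.072, 0.0], 0.62)]
shaker [([0.546, 0.009, 0.003], 0.95), ([0.678, 0.057, 0.001], 0.47)]
cup [([0.438, -0.065, -0.001], 0.77)]
trinket_box [([0.443, 0.058, 0.001], 0.6)]
bud_vase [([0.57, -0.126, -0.004], 0.56)]
long_board [([0.539, 0.305, 0.001], 0.94)]
short_board [([0.514, -0.275, -0.0], 0.97)]
bowl [([0.681, 0.059, 0.001], 0.86), ([0.441, -0.063, -0.003], 0.22)]
napkin_ring [([0.552, 0.131, -0.002], 0.8)]
{'time': 1.0, 'qpos': array([ 1.16200537e+00,  3.41973064e-01,  1.52410831e+00, -1.63694817e-05,
        1.27541031e+00, -1.46005999e-01]), 'qvel': array([-6.78813072e-04, -2.67961947e-04, -1.76050478e-05,  7.63239703e-04,
       -7.32192639e-04,  9.63186968e-05]), 'joint_efforts': array([-3.55286079e-05, -4.31138384e+01, -2.44481581e+01,  7.17146066e-02,
        4.85890021e-02, -7.09460028e-05]), 'tool_pos': array([0.13636084, 0.50697535, 0.40475159]), 'tool_rot': array([3.14149503e+00, 3.01844818e-05, 2.87881246e+00]), 'contact_force': array([ 0.33667193, -0.98976622, -0.42790358]), 'torque': array([-0.04355207, -0.01906819, -0.03826527]), 'grip_force': 0.0, 'opening': 0.09178993650273064}
```

View pics/top0.png

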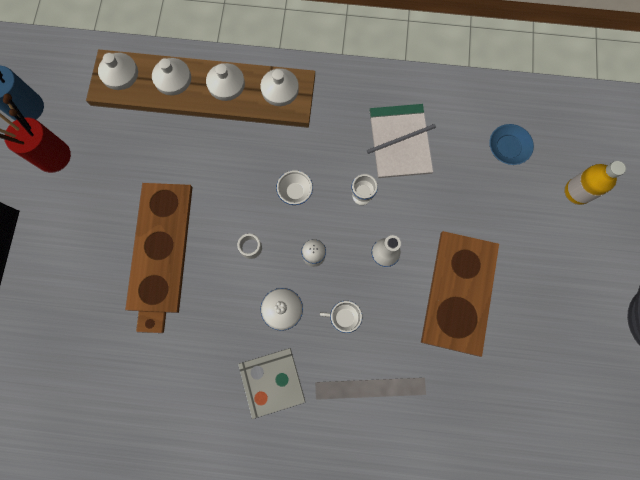

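View pics/scene0.png

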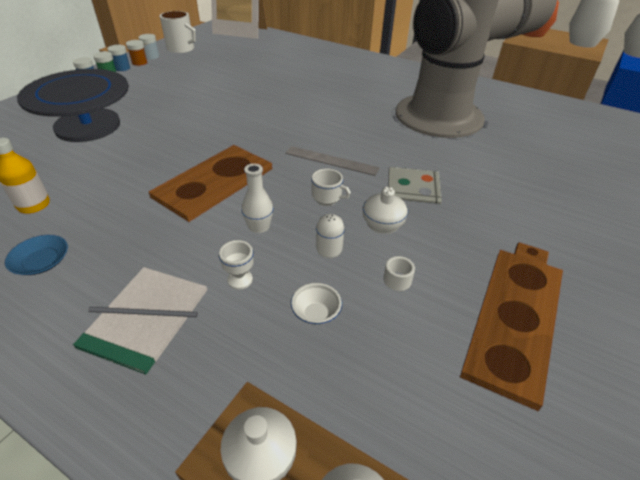

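The top view shows the long board on the left, with wells at px (153,290) by the tab, (158,245) and (164,203). The short board is on the right, with the wide well at (457,317) and the narrow one at (466,264). The stock is between them: egg cup (364,188), shaker (313,251), cup (346,317) with its handle pointing left (+y), box (281,308) and vase (388,250). The scene view agrees.

```bash
cat > meas.py <<'E'
import numpy as np,cv2
from scipy.optimize import least_squares
from cell import cams
PR=dict(egg_cup=[(19,0),(19,5),(8,12),(8,22),(23.5,38),(24,62)],shaker=[(20,0),(22,6),(22,50),(14,62),(3,68)],
 cup=[(19,0),(28,14),(28,52)],trinket_box=[(29,0),(38,18),(38,32),(11,50),(11,61),(5,72)],
 bud_vase=[(19,0),(26,30),(26,45),(12,80),(12,112),(14,118)])
M={n:cams.camera_model(n) for n in("scene","top")}
def proj(n,P):
    T=np.linalg.inv(M[n]["pose"]); q=(np.atleast_2d(P)@T[:3,:3].T+T[:3,3])@np.array(M[n]["camera_matrix"]).T
    return q[:,:2]/q[:,2:]
A=np.linspace(0,2*np.pi,72)
def pts(k): return np.array([(r*np.cos(a),r*np.sin(a),z) for r,z in PR[k] for a in A])/1000
def bbox(p): return np.r_[p.min(0),p.max(0)]
def comp(mask,c,rad):
    """connected component of mask nearest pixel c"""
    w=np.zeros_like(mask); cv2.circle(w,tuple(int(round(v)) for v in c),int(rad),1,-1)
    n,L,S,_=cv2.connectedComponentsWithStats((mask*w).astype(np.uint8))
    i=1+np.argmax(S[1:,4]); return L==i
def white(im): return (im.min(2)>WT).astype(np.uint8)
WT=150
def fit(k,ims,g,handle=None):
    X=pts(k)
    if handle is not None: X=np.vstack([X,[[.048*np.cos(handle)+t*np.sin(handle),.048*np.sin(handle)-t*np.cos(handle),z] for t in(-.003,.003) for z in(.022,.04)]])
    obs={}
    for n,im in ims.items():
        p=proj(n,X+[g[0],g[1],0]); c=p.mean(0); rad=np.linalg.norm(p-c,axis=1).max()+8
        ys,xs=np.nonzero(comp(white(im),c,rad)); obs[n]=np.r_[xs.min()-.5,ys.min()-.5,xs.max()+.5,ys.max()+.5]
    f=lambda v:np.concatenate([bbox(proj(n,X+v))-obs[n] for n in obs])
    r=least_squares(f,[g[0],g[1],0],loss="soft_l1"); return r.x,f(r.x)
def dark(im,c):
    h=cv2.GaussianBlur(im,(3,3),0); m=((h[:,:,0]<85)).astype(np.uint8); ys,xs=np.nonzero(comp(m,c,32 if True else 0)); return np.array([xs.mean(),ys.mean()]),len(xs)
E
cat > m1.py <<'E'
from meas import *
import meas
ims={n:cams.read_camera(n) for n in M}
print([ims["top"][p[1],p[0]].tolist() for p in[(158,245),(158,225),(180,250),(457,317),(466,290),(250,200),(281,290),(270,320),(388,260)]])
G=dict(egg_cup=(.687,-.07),shaker=(.549,.008),cup=(.441,-.064),trinket_box=(.444,.058),bud_vase=(.57,-.126))
for k,g in G.items():
    for w in(140,160):
        meas.WT=w; x,f=fit(k,ims,g,1.5 if k=="cup" else None); print(k,w,x.round(4),f.round(1))
W={"long":[((153,290),(528,276)),((158,245),(519,316)),((164,203),(508,364))],"short":[((457,317),(231,167)),((466,264),(191,190))]}
LX={"long":[-.085,0,.085],"short":[-.048,.055]}; G2={"long":(.54,.307,0,0),"short":(.514,-.274,0,0)}
for b in W:
    o=[]
    for t,s in W[b]:
        a,na=dark(ims["top"],t); c,nc=dark(ims["scene"],s); o.append((a,c)); print(b,a.round(1),na,c.round(1),nc)
    def f(v):
        r=[]
        for lx,(a,c) in zip(LX[b],o):
            P=[v[0]+lx*np.cos(v[2]),v[1]+lx*np.sin(v[2]),.0125+v[3]]
            r+=[proj("top",P)[0]-a,proj("scene",P)[0]-c]
        return np.concatenate(r)
    r=least_squares(f,G2[b]); v=r.x; print(b,v.round(4),r.fun.round(1))
    for lx in LX[b]: print("  well",np.round([v[0]+lx*np.cos(v[2]),v[1]+lx*np.sin(v[2])],4))
E
python3 m1.py
```

```text
[[67, 40, 24], [114, 74, 41], [111, 71, 39], [67, 40, 24], [119, 77, 40], [116, 117, 119], [137, 135, 128], [207, 205, 195], [140, 138, 130]]
egg_cup 140 [ 0.6845 -0.0706  0.0028] [-0.8 -2.1  0.3 24.  -1.  -0.6  0.4  7.2]
egg_cup 160 [ 0.6843 -0.0715 -0.0008] [-1.8 -1.6  1.1 26.2 -0.7 -0.7  0.6  7.9]
shaker 140 [5.50e-01 1.27e-02 5.00e-04] [-6.1 -1.3  2.4 19.7 -1.9 -1.   5.1  7.5]
shaker 160 [ 0.5473  0.0113 -0.004 ] [-9.  -1.3  2.3 22.4 -2.3 -1.   7.6 10.3]
cup 140 [ 0.4412 -0.0606  0.0035] [ -0.6  -1.8  -0.5   2.5 -11.7  -0.4   0.2   1.3]
cup 160 [ 0.44   -0.0884 -0.0136] [-14.   -0.9  13.6  22.3  -2.   -1.1  18.6   8.8]
trinket_box 140 [0.4394 0.0598 0.0016] [-10.1  -0.9   2.    4.9  -2.2  -0.9   8.8   3.5]
trinket_box 160 [ 0.4345  0.0585 -0.0018] [-13.7  -0.9   3.1   9.5  -1.7  -1.   13.2   7.2]
bud_vase 140 [ 0.568  -0.1227  0.    ] [-4.1 -1.8 -0.3  1.7 -0.9 -0.  -0.5  1.9]
bud_vase 160 [ 0.5563 -0.1214 -0.0287] [-7.5 -0.9  6.1 24.3 -4.8 -0.8 12.4 14.3]
long [153.  289.4] 686 [527.2 276.2] 713
long [158.5 245.2] 649 [518.1 315.8] 945
long [163.5 202.9] 607 [507.5 363.3] 1286
long [ 5.387e-01  3.092e-01  6.710e-02 -4.000e-04] [-0.2 -0.2 -0.3  0.  -0.4  0.  -0.1 -0.  -0.3  0.1 -0.3 -0. ]
  well [0.4539 0.3035]
  well [0.5387 0.3092]
  well [0.6235 0.3149]
short [456.6 317.1] 1294 [230.2 166.4] 518
short [465.5 263.6] 640 [190.7 190.2] 362
short [ 0.5125 -0.2734 -0.112  -0.0013] [-0.   0.1  0.1 -0.1 -0.6  0.3 -0.8 -0. ]
  well [ 0.4648 -0.268 ]
  well [ 0.5671 -0.2796]
```

```bash
cat >> meas.py <<'E'
def white(im):
    b=cv2.GaussianBlur(im,(3,3),0).astype(int); d=b[:,:,0]-b[:,:,2]
    m=((b.min(2)>WT)|((d>=3)&(d<22)&(b.min(2)>35))).astype(np.uint8)
    return cv2.morphologyEx(m,cv2.MORPH_OPEN,np.ones((2,2),np.uint8))
E
cat > m2.py <<'E'
from meas import *
import meas
ims={n:cv2.imread(f"pics/{n}0.png")[:,:,::-1] for n in M}
G=dict(egg_cup=(.687,-.07),shaker=(.549,.008),cup=(.441,-.064),trinket_box=(.444,.058),bud_vase=(.57,-.126))
meas.WT=150
for k,g in G.items():
    for h in ((1.3,1.6,1.9) if k=="cup" else (None,)):
        x,f=fit(k,ims,g,h); print(k,h,x.round(4),f.round(1))
v=np.hstack([cv2.resize(white(ims["top"])[160:350,240:420]*255,None,fx=2,fy=2),cv2.resize(white(ims["scene"])[150:340,210:420]*255,None,fx=2,fy=2)])
cv2.imwrite("pics/mask.png",v)
E
python3 m2.py
```

```text
egg_cup None [ 0.6789 -0.0727  0.0114] [-1.1 -9.1  0.  16.2 -0.9 -0.3 -0.1  7.8]
shaker None [ 0.5551  0.0124 -0.0109] [ -1.  -15.1  -0.8   3.5  -2.2  -0.3  -0.5   3.9]
cup 1.3 [ 0.4397 -0.0611 -0.0035] [ -1.4  -0.1  -4.7  -0.1 -11.5  -0.1  -1.    1.2]
cup 1.6 [ 0.4399 -0.0619 -0.0037] [ -1.9  -0.1  -0.9  -0.1 -12.3  -0.2  -0.5   1.2]
cup 1.9 [ 0.4404 -0.0634 -0.0042] [ -2.7   0.    0.1   0.  -11.1  -0.3   0.3   1. ]
trinket_box None [0.4378 0.0566 0.0273] [  0.1   2.1 -10.9 -15.7  -3.3  -1.5  -0.1   3.1]
bud_vase None [ 0.5643 -0.1235  0.0081] [-1.5 -8.4 -0.6  8.8 -2.2 -0.  -0.3  2.1]
```

View pics/mask.png

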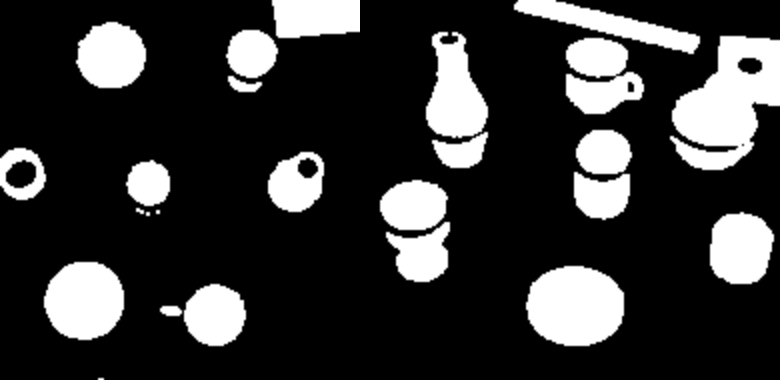

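The mask shows that the blue bands cut each piece in two, and that the box's knob merges with the card in the scene view. I'll close the gaps and window the search by the projected model.

```bash
cat >> meas.py <<'E'
_w=white
def white(im): return cv2.morphologyEx(_w(im),cv2.MORPH_CLOSE,cv2.getStructuringElement(cv2.MORPH_ELLIPSE,(5,5)))
def fit(k,ims,g,handle=None,it=3,z0=0.):
    X=pts(k)
    if handle is not None: X=np.vstack([X,[[.048*np.cos(handle),.048*np.sin(handle),z] for z in(.022,.04)]])
    x=np.array([g[0],g[1],z0])
    for _ in range(it):
        obs={}
        for n,im in ims.items():
            w=np.zeros(im.shape[:2],np.uint8); cv2.fillConvexPoly(w,cv2.convexHull(proj(n,X+x).round().astype(np.int32)),1)
            w=cv2.dilate(w,np.ones((9,9),np.uint8)); ys,xs=np.nonzero(w*white(im)); obs[n]=np.r_[xs.min()-.5,ys.min()-.5,xs.max()+.5,ys.max()+.5]
        f=lambda v:np.concatenate([bbox(proj(n,X+v))-obs[n] for n in obs])
        x=least_squares(f,x,loss="soft_l1",f_scale=.7).x
    return x,f(x)
E
sed -i 's/1.3,1.6,1.9/1.6,1.7/;/^v=/d;/imwrite/d' m2.py; python3 m2.py
```

```text
egg_cup None [ 0.6834 -0.0709 -0.0031] [-0.8  0.4 -1.1 -1.  -2.1  0.1 -3.9  0.7]
shaker None [ 0.5518  0.0116 -0.0025] [-0.3  0.6 -0.9 -1.5 -2.2  0.4 -0.3 -0.2]
cup 1.6 [ 0.4401 -0.0616  0.0151] [ 1.4  4.3 -0.8 -5.1 -0.3 -1.3  0.3  0.8]
cup 1.7 [ 0.4395 -0.0617  0.0097] [-0.6  4.7  0.1 -4.9 -0.4 -0.7  0.   1.2]
trinket_box None [0.4378 0.0574 0.0156] [-0.2  1.3 -4.6 -7.2 -3.  -0.8 -0.3  3.2]
bud_vase None [ 0.5674 -0.1244 -0.005 ] [-2.4 -0.6 -1.7  0.3 -2.4  0.1 -1.   1.7]
```

```bash
cat > rel.py <<'E'
# usage: rel.py x y z_grasp psi [...]  -> shares from the present pose, several targets
import sys,numpy as np
from cell import observe,robot
s=observe(); p=s["tool_pos"]; r,pi_,y=s["tool_rot"]
from scipy.spatial.transform import Rotation as R
Rm=R.from_euler("xyz",s["tool_rot"]).as_matrix()
print("t",round(s["time"],2),"tip",(p-[0,0,robot.grip_depth]).round(4),"psi",round(y,4),"q",s["qpos"].round(2),"open",round(s["opening"],4),"F",s["contact_force"].round(1))
a=[float(v) for v in sys.argv[1:]]
for i in range(0,len(a),4):
    d=Rm.T@(np.array([a[i],a[i+1],a[i+2]+robot.grip_depth])-p)/.4; t=-((a[i+3]-y+np.pi)%(2*np.pi)-np.pi)/np.pi
    print(a[i:i+4],d.round(3),round(t,3))
E
python3 rel.py .685 -.070 .175 3.2086 .685 -.070 .05 3.2086
```

```text
t 1.1 tip [0.1364 0.507  0.2455] psi 2.8788 q [ 1.16  0.34  1.52  0.    1.28 -0.15] open 0.0917 F [-0.5  0.1 -0.3]
[0.685, -0.07, 0.175, 3.2086] [-1.699 -1.037  0.176] -0.105
[0.685, -0.07, 0.05, 3.2086] [-1.699 -1.037  0.489] -0.105
```

```bash
python3 -m jog '[[[-0.9,-0.55,0.176],-0.105,0],[[-0.9,-0.55,0.176],-0.105,0],[[-0.9,-0.55,0.176],-0.105,0],[[-0.9,-0.55,0.176],-0.105,0],[[-0.9,-0.55,0.176],-0.105,0],[[-0.9,-0.55,0.176],-0.105,0],[[-0.9,-0.55,0.176],-0.105,0],[[-0.9,-0.55,0.176],-0.105,0],[[-0.9,-0.55,0.176],-0.105,0]]' 15; python3 rel.py .685 -.070 .175 3.2086 .685 -.070 .05 3.2086
```

```text
time: 2.22
tool_pos: [0.4266, 0.2011, 0.3343]
tool_rot: [3.141, -0.001, -3.075]
contact_force: [-0.2, -0.4, -0.2]
opening: 0.0916
grip_force: 0.0
t 2.23 tip [0.4266 0.2011 0.1751] psi -3.0754 q [ 0.28  0.32  1.77  0.    1.05 -1.36] open 0.0916 F [-0.2 -0.4 -0.2]
[0.685, -0.07, 0.175, 3.2086] [-0.6   -0.719 -0.001] -0.0
[0.685, -0.07, 0.05, 3.2086] [-0.6   -0.719  0.312] -0.0
```

```bash
python3 -m jog '[[[-0.6,-0.719,0],0,0],[[-0.6,-0.719,0],0,0],[[-0.6,-0.719,0],0,0],[[-0.6,-0.719,0],0,0],[[-0.6,-0.719,0],0,0],[[-0.6,-0.719,0],0,0],[[-0.6,-0.719,0],0,0],[[-0.6,-0.719,0],0,0],[[-0.6,-0.719,0],0,0]]'; python3 rel.py .685 -.070 .175 3.2086 .685 -.070 .05 3.2086
```

```text
time: 3.35
tool_pos: [0.685, -0.0676, 0.335]
tool_rot: [3.141, 0.0, -3.072]
contact_force: [0.7, -0.3, 0.7]
opening: 0.0917
grip_force: 0.0
t 3.35 tip [ 0.685  -0.0676  0.1758] psi -3.072 q [-0.21  0.7   1.11  0.    1.33 -1.85] open 0.0917 F [ 0.7 -0.3  0.7]
[0.685, -0.07, 0.175, 3.2086] [ 0.    -0.006  0.002] 0.001
[0.685, -0.07, 0.05, 3.2086] [ 0.001 -0.006  0.314] 0.001
```

```bash
python3 -m jog '[[[0,-0.001,0.1],0,0],[[0,-0.001,0.2],0,0],[[0,-0.001,0.27],0,0],[[0,-0.001,0.312],0,0],[[0,-0.001,0.312],0,0],[[0,-0.001,0.312],0,0.7],[[0,-0.001,0.312],0,0.7],[[0,-0.001,0.312],0,0.7],[[0,-0.001,0.312],0,0.7],[[0,-0.001,0.312],0,0.7],[[0,-0.001,0.312],0,0.7]]' 15; python3 rel.py .685 -.070 .175 3.2086
```

```text
time: 4.72
tool_pos: [0.6857, -0.0704, 0.2096]
tool_rot: [-3.141, 0.0, -3.075]
contact_force: [0.2, -0.7, 1.2]
opening: 0.046
grip_force: 15.0
t 4.72 tip [ 0.6857 -0.0704  0.0504] psi -3.0746 q [-0.21  0.82  1.23 -0.    1.09 -1.85] open 0.046 F [ 0.2 -0.7  1.2]
[0.685, -0.07, 0.175, 3.2086] [ 0.002  0.001 -0.311] 0.0
```

```bash
python3 -m jog '[[[0,0,-0.12],0,0.7],[[0,0,-0.31],0,0.7],[[0,0,-0.31],0,0.7],[[0,0,-0.31],0,0.7]]'; python3 rel.py .4539 .3035 .175 3.2086
```

```text
time: 5.22
tool_pos: [0.6856, -0.0702, 0.3342]
tool_rot: [-3.141, 0.002, -3.075]
contact_force: [-0.1, -1.0, -1.5]
opening: 0.0458
grip_force: 15.0
t 5.22 tip [ 0.6856 -0.0702  0.175 ] psi -3.0745 q [-0.21  0.7   1.11  0.    1.33 -1.85] open 0.0458 F [-0.1 -1.  -1.5]
[0.4539, 0.3035, 0.175, 3.2086] [ 0.515  0.971 -0.001] 0.0
```

```bash
python3 - <<'E'
from cell import cams
import cv2
cv2.imwrite("pics/s1.png",cams.read_camera("scene")[100:400,120:620,::-1])
E
```

```text
(no output)
```

View pics/s1.png

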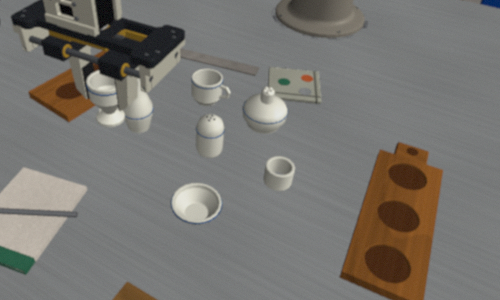

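The crop shows the egg cup held upright between the fingers at about (107,97), with the vase behind it and everything else undisturbed. Next I carry it to the well by the tab.

```bash
python3 -m jog '[[[0.515,0.971,0],0,0.7],[[0.515,0.971,0],0,0.7],[[0.515,0.971,0],0,0.7],[[0.515,0.971,0],0,0.7],[[0.515,0.971,0],0,0.7],[[0.515,0.971,0],0,0.7],[[0.515,0.971,0],0,0.7],[[0.515,0.971,0],0,0.7],[[0.515,0.971,0],0,0.7],[[0.515,0.971,0],0,0.7],[[0.515,0.971,0],0,0.7]]'; python3 rel.py .4539 .3035 .075 3.2086 .4539 .3035 .061 3.2086
```

```text
time: 6.65
tool_pos: [0.4548, 0.3024, 0.3331]
tool_rot: [-3.141, -0.0, -3.077]
contact_force: [0.1, 0.8, -0.0]
opening: 0.0461
grip_force: 15.0
t 6.65 tip [0.4548 0.3024 0.1739] psi -3.0767 q [ 0.45  0.45  1.57 -0.    1.12 -1.19] open 0.0461 F [ 0.1  0.8 -0. ]
[0.4539, 0.3035, 0.075, 3.2086] [0.002 0.003 0.247] -0.001
[0.4539, 0.3035, 0.061, 3.2086] [0.002 0.003 0.282] -0.001
```

```bash
python3 -m jog '[[[0,0,0.1],0,0.7],[[0,0,0.2],0,0.7],[[0,0,0.25],0,0.7],[[0,0,0.265],0,0.7],[[0,0,0.275],0,0.7],[[0,0,0.281],0,0.7],[[0,0,0.281],0,0.7],[[0,0,0.281],0,0.7]]'; python3 rel.py .4539 .3035 .0604 3.2086
```

```text
time: 7.65
tool_pos: [0.4541, 0.3036, 0.2216]
tool_rot: [3.141, 0.001, -3.074]
contact_force: [0.2, 0.1, -0.2]
opening: 0.0462
grip_force: 15.0
t 7.65 tip [0.4541 0.3036 0.0624] psi -3.0745 q [ 0.45  0.59  1.69  0.    0.86 -1.19] open 0.0462 F [ 0.2  0.1 -0.2]
[0.4539, 0.3035, 0.0604, 3.2086] [ 0.001 -0.     0.005] 0.0
```

```bash
python3 -m jog '[[[0,0,0.003],0,0.7],[[0,0,0.006],0,0.7],[[0,0,0.006],0,0.7],[[0,0,0.006],0,0.7]]'; python3 rel.py .4539 .3035 .0604 3.2086
```

```text
time: 8.15
tool_pos: [0.4543, 0.3035, 0.2194]
tool_rot: [3.141, 0.001, -3.074]
contact_force: [-0.3, -0.6, 5.0]
opening: 0.0464
grip_force: 15.0
t 8.15 tip [0.4543 0.3035 0.0602] psi -3.0744 q [ 0.45  0.59  1.69 -0.    0.86 -1.19] open 0.0464 F [-0.3 -0.6  5. ]
[0.4539, 0.3035, 0.0604, 3.2086] [ 0.001  0.    -0.   ] 0.0
```

```bash
python3 -m jog '[[[0,0,0],0,0.45],[[0,0,0],0,0.4],[[0,0,0],0,0.2],[[0,0,0],0,0],[[0,0,-0.05],0,0],[[0,0,-0.17],0,0],[[0,0,-0.3],0,0],[[0,0,-0.3],0,0],[[0,0,-0.3],0,0]]'; python3 rel.py .5505 .010 .175 3.2086 .5505 .010 .046 3.2086
```

```text
time: 9.28
tool_pos: [0.4538, 0.3034, 0.3383]
tool_rot: [-3.141, -0.001, -3.074]
contact_force: [-0.4, -0.2, -0.8]
opening: 0.0919
grip_force: 0.0
t 9.28 tip [0.4538 0.3034 0.1791] psi -3.0745 q [ 0.45  0.44  1.57  0.    1.14 -1.19] open 0.0919 F [-0.4 -0.2 -0.8]
[0.5505, 0.01, 0.175, 3.2086] [-0.192 -0.748  0.01 ] 0.0
[0.5505, 0.01, 0.046, 3.2086] [-0.192 -0.748  0.333] 0.0
```

```bash
python3 -m jog '[[[-0.192,-0.748,0.01],0,0],[[-0.192,-0.748,0.01],0,0],[[-0.192,-0.748,0.01],0,0],[[-0.192,-0.748,0.01],0,0],[[-0.192,-0.748,0.01],0,0],[[-0.192,-0.748,0.01],0,0],[[-0.192,-0.748,0.01],0,0],[[-0.192,-0.748,0.01],0,0],[[-0.192,-0.748,0.01],0,0]]'; python3 rel.py .5505 .010 .042 3.2086
```

```text
time: 10.4
tool_pos: [0.5504, 0.0114, 0.3346]
tool_rot: [3.141, -0.0, -3.072]
contact_force: [0.5, 0.0, 0.1]
opening: 0.0913
grip_force: 0.0
t 10.4 tip [0.5504 0.0114 0.1754] psi -3.0725 q [-0.12  0.45  1.56  0.    1.13 -1.76] open 0.0913 F [0.5 0.  0.1]
[0.5505, 0.01, 0.042, 3.2086] [-0.    -0.004  0.334] 0.001
```

```bash
python3 -m jog '[[[0,-0.001,0.1],0,0],[[0,-0.001,0.2],0,0],[[0,-0.001,0.28],0,0],[[0,-0.001,0.332],0,0],[[0,-0.001,0.332],0,0],[[0,-0.001,0.332],0,0.7],[[0,-0.001,0.332],0,0.7],[[0,-0.001,0.332],0,0.7],[[0,-0.001,0.332],0,0.7],[[0,-0.001,0.332],0,0.7],[[0,-0.001,0.332],0,0.7]]' 15; python3 rel.py .5505 .010 .175 3.2086
```

```text
time: 11.78
tool_pos: [0.5508, 0.0097, 0.202]
tool_rot: [3.142, 0.0, -3.075]
contact_force: [-0.4, 0.5, 0.6]
opening: 0.0437
grip_force: 15.0
t 11.78 tip [0.5508 0.0097 0.0428] psi -3.0746 q [-0.12  0.63  1.69  0.    0.83 -1.76] open 0.0437 F [-0.4  0.5  0.6]
[0.5505, 0.01, 0.175, 3.2086] [ 0.001  0.001 -0.33 ] 0.0
```

```bash
python3 -m jog '[[[0,0,-0.1],0,0.7],[[0,0,-0.25],0,0.7],[[0,0,-0.33],0,0.7],[[-0.02,0.749,-0.33],0,0.7],[[-0.02,0.749,-0.33],0,0.7],[[-0.02,0.749,-0.33],0,0.7],[[-0.02,0.749,-0.33],0,0.7],[[-0.02,0.749,-0.33],0,0.7],[[-0.02,0.749,-0.33],0,0.7],[[-0.02,0.749,-0.33],0,0.7],[[-0.02,0.749,-0.33],0,0.7],[[-0.02,0.749,-0.33],0,0.7]]'; python3 rel.py .5387 .3092 .055 3.2086
```

```text
time: 13.28
tool_pos: [0.5391, 0.3079, 0.3341]
tool_rot: [3.142, 0.0, -3.076]
contact_force: [-0.2, 0.2, -1.6]
opening: 0.0436
grip_force: 15.0
t 13.28 tip [0.5391 0.3079 0.1749] psi -3.0763 q [ 0.4   0.57  1.34 -0.    1.22 -1.24] open 0.0436 F [-0.2  0.2 -1.6]
[0.5387, 0.3092, 0.055, 3.2086] [0.001 0.003 0.3  ] -0.001
```

```bash
python3 -m jog '[[[0,0,0.1],0,0.7],[[0,0,0.2],0,0.7],[[0,0,0.27],0,0.7],[[0,0,0.29],0,0.7],[[0,0,0.298],0,0.7],[[0,0,0.301],0,0.7],[[0,0,0.304],0,0.7],[[0,0,0.306],0,0.7],[[0,0,0.306],0,0.7],[[0,0,0.306],0,0.7]]'; python3 rel.py .5387 .3092 .0528 3.2086
```

```text
time: 14.52
tool_pos: [0.5388, 0.3093, 0.212]
tool_rot: [3.141, 0.001, -3.074]
contact_force: [-0.9, 0.3, 2.8]
opening: 0.0437
grip_force: 15.0
t 14.53 tip [0.5388 0.3093 0.0528] psi -3.0745 q [ 0.4   0.71  1.46  0.    0.96 -1.24] open 0.0437 F [-0.9  0.3  2.8]
[0.5387, 0.3092, 0.0528, 3.2086] [ 0. -0. -0.] 0.0
```

```bash
python3 -m jog '[[[0,0,0],0,0.48],[[0,0,0],0,0.4],[[0,0,0],0,0.2],[[0,0,0],0,0],[[0,0,-0.05],0,0],[[0,0,-0.17],0,0],[[0,0,-0.31],0,0],[[0,0,-0.31],0,0],[[0,0,-0.31],0,0]]'; python3 rel.py .441 -.063 .175 1.68
```

```text
time: 15.65
tool_pos: [0.5384, 0.309, 0.335]
tool_rot: [-3.141, -0.001, -3.075]
contact_force: [0.7, -0.6, -0.8]
opening: 0.0918
grip_force: 0.0
t 15.65 tip [0.5384 0.309  0.1758] psi -3.0745 q [ 0.4   0.57  1.34  0.    1.22 -1.24] open 0.0918 F [ 0.7 -0.6 -0.8]
[0.441, -0.063, 0.175, 1.68] [ 0.305 -0.912  0.002] 0.487
```

```bash
python3 -m jog '[[[0.305,-0.912,0],0.487,0],[[0.305,-0.912,0],0.487,0],[[0.305,-0.912,0],0.487,0],[[0.305,-0.912,0],0.487,0],[[0.305,-0.912,0],0.487,0],[[0.305,-0.912,0],0.487,0],[[0.305,-0.912,0],0.487,0],[[0.305,-0.912,0],0.487,0],[[0.305,-0.912,0],0.487,0],[[0.305,-0.912,0],0.487,0],[[0.305,-0.912,0],0.487,0]]'; python3 rel.py .441 -.063 .038 1.68
python3 - <<'E'
from cell import cams
import cv2
cv2.imwrite("pics/s2.png",cams.read_camera("scene")[60:420,180:620,::-1])
E
```

```text
time: 17.02
tool_pos: [0.4414, -0.0627, 0.3351]
tool_rot: [-3.141, -0.0, 1.681]
contact_force: [-0.3, -0.1, -0.4]
opening: 0.0918
grip_force: 0.0
t 17.02 tip [ 0.4414 -0.0627  0.1759] psi 1.6815 q [-0.31  0.28  1.84  0.    1.03 -0.42] open 0.0918 F [-0.3 -0.1 -0.4]
[0.441, -0.063, 0.038, 1.68] [-0.001 -0.001  0.345] 0.0
```

View pics/s2.png

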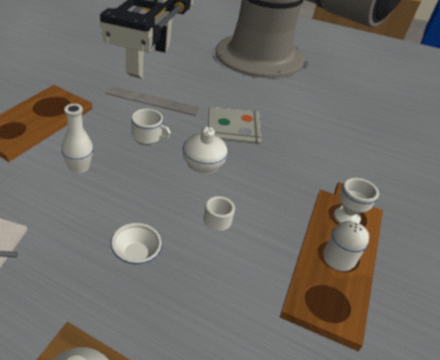

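The crop shows the egg cup at (355,197) and the shaker at (347,245), both upright in their wells. The gripper is over the cup.

```bash
python3 -m jog '[[[0,0,0.1],0,0],[[0,0,0.2],0,0],[[0,0,0.29],0,0],[[0,0,0.345],0,0],[[0,0,0.345],0,0],[[0,0,0.345],0,0.6],[[0,0,0.345],0,0.6],[[0,0,0.345],0,0.6],[[0,0,0.345],0,0.6],[[0,0,0.345],0,0.6],[[0,0,0.345],0,0.6]]' 15; python3 rel.py .441 -.063 .175 1.68
```

```text
time: 18.45
tool_pos: [0.4415, -0.063, 0.1979]
tool_rot: [3.141, 0.0, 1.679]
contact_force: [-1.2, 0.6, 5.8]
opening: 0.0562
grip_force: 15.0
t 18.45 tip [ 0.4415 -0.063   0.0387] psi 1.6788 q [-0.31  0.5   1.98  0.    0.66 -0.42] open 0.0562 F [-1.2  0.6  5.8]
[0.441, -0.063, 0.175, 1.68] [ 0.    -0.001 -0.341] -0.0
```

```bash
python3 -m jog '[[[0,0,-0.1],0,0.6],[[0,0,-0.25],0,0.6],[[0,0,-0.341],0,0.6],[[0,0,-0.341],0,0.6],[[0,0,-0.341],0,0.6]]'; python3 rel.py .6235 .3149 .175 0.067
python3 - <<'E'
from cell import cams
import cv2
cv2.imwrite("pics/s3.png",cv2.resize(cams.read_camera("scene")[60:260,200:460,::-1],None,fx=2,fy=2))
E
```

```text
time: 19.08
tool_pos: [0.4409, -0.0629, 0.333]
tool_rot: [-3.14, -0.001, 1.679]
contact_force: [0.2, -0.0, -1.7]
opening: 0.0563
grip_force: 15.0
t 19.07 tip [ 0.4409 -0.0629  0.1738] psi 1.6786 q [-0.31  0.28  1.84  0.    1.03 -0.42] open 0.0563 F [ 0.2 -0.  -1.7]
[0.6235, 0.3149, 0.175, 0.067] [ 0.89   0.555 -0.003] 0.513
```

View pics/s3.png

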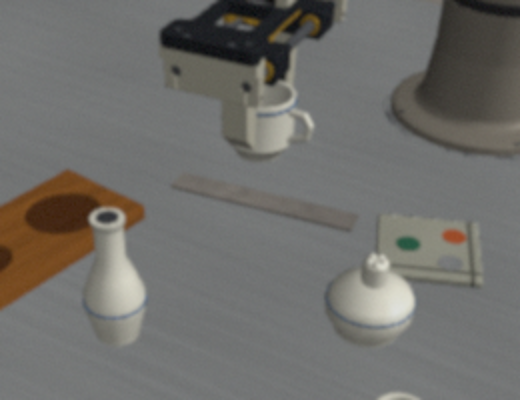

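The cup hangs level at (262,120) with its handle to the side. Next is the far well.

```bash
python3 -m jog '[[[0.89,0.555,0],0.513,0.6],[[0.89,0.555,0],0.513,0.6],[[0.89,0.555,0],0.513,0.6],[[0.89,0.555,0],0.513,0.6],[[0.89,0.555,0],0.513,0.6],[[0.89,0.555,0],0.513,0.6],[[0.89,0.555,0],0.513,0.6],[[0.89,0.555,0],0.513,0.6],[[0.89,0.555,0],0.513,0.6],[[0.89,0.555,0],0.513,0.6],[[0.89,0.555,0],0.513,0.6],[[0.89,0.555,0],0.513,0.6]]'; python3 rel.py .6235 .3149 .0487 0.067
```

```text
time: 20.62
tool_pos: [0.6238, 0.3145, 0.3336]
tool_rot: [3.142, 0.001, 0.069]
contact_force: [0.5, 0.6, -1.3]
opening: 0.0563
grip_force: 15.0
t 20.62 tip [0.6238 0.3145 0.1744] psi 0.0687 q [0.36 0.72 1.07 0.   1.35 1.86] open 0.0563 F [ 0.5  0.6 -1.3]
[0.6235, 0.3149, 0.0487, 0.067] [-0.    -0.001  0.314] 0.001
```

```bash
python3 -m jog '[[[0,0,0.1],0,0.6],[[0,0,0.2],0,0.6],[[0,0,0.28],0,0.6],[[0,0,0.3],0,0.6],[[0,0,0.308],0,0.6],[[0,0,0.311],0,0.6],[[0,0,0.314],0,0.6],[[0,0,0.314],0,0.6],[[0,0,0.314],0,0.6]]'; python3 rel.py .6235 .3149 .0487 .067
```

```text
time: 21.75
tool_pos: [0.6238, 0.3149, 0.2087]
tool_rot: [-3.141, -0.001, 0.067]
contact_force: [1.0, -0.7, -0.8]
opening: 0.0565
grip_force: 15.0
t 21.75 tip [0.6238 0.3149 0.0495] psi 0.0671 q [0.36 0.84 1.2  0.   1.1  1.86] open 0.0565 F [ 1.  -0.7 -0.8]
[0.6235, 0.3149, 0.0487, 0.067] [-0.001 -0.     0.002] 0.0
```

```bash
python3 -m jog '[[[0,0,0.002],0,0.6],[[0,0,0.004],0,0.6],[[0,0,0.004],0,0.6],[[0,0,0.004],0,0.6]]'; python3 rel.py .6235 .3149 .0487 .067
```

```text
time: 22.25
tool_pos: [0.6238, 0.3149, 0.208]
tool_rot: [-3.141, -0.001, 0.067]
contact_force: [-2.4, -1.0, 6.9]
opening: 0.0564
grip_force: 15.0
t 22.25 tip [0.6238 0.3149 0.0488] psi 0.0672 q [ 0.36  0.84  1.2  -0.    1.1   1.86] open 0.0564 F [-2.4 -1.   6.9]
[0.6235, 0.3149, 0.0487, 0.067] [-0.001 -0.     0.   ] 0.0
```

```bash
python3 -m jog '[[[0,0,0],0,0.36],[[0,0,0],0,0.3],[[0,0,0],0,0.15],[[0,0,0],0,0],[[0,0,-0.05],0,0],[[0,0,-0.17],0,0],[[0,0,-0.315],0,0],[[0,0,-0.315],0,0],[[0,0,-0.315],0,0]]'; python3 rel.py .442 .0575 .175 -.112
python3 - <<'E'
from cell import cams,models
import numpy as np
for n in("top","scene"):
    cams.read_camera(n)
    for t in("trinket_box","bud_vase"): print(t,n,[(np.round(d["position"],3).tolist(),round(d["confidence"],2)) for d in models.pinpoint(t,n)[:1]])
E
```

```text
time: 23.38
tool_pos: [0.6235, 0.3148, 0.3337]
tool_rot: [-3.141, -0.001, 0.067]
contact_force: [0.3, -0.3, -0.3]
opening: 0.0919
grip_force: 0.0
t 23.38 tip [0.6235 0.3148 0.1745] psi 0.0671 q [0.36 0.72 1.07 0.   1.35 1.86] open 0.0919 F [ 0.3 -0.3 -0.3]
[0.442, 0.0575, 0.175, -0.112] [-0.496  0.611 -0.002] 0.057
trinket_box top [([0.444, 0.058, 0.0], 0.75)]
bud_vase top [([0.567, -0.126, -0.0], 0.75)]
trinket_box scene [([0.445, 0.059, 0.001], 0.94)]
bud_vase scene [([0.568, -0.122, -0.002], 0.92)]
```

```bash
python3 -m jog '[[[-0.492,0.61,0],0.057,0],[[-0.492,0.61,0],0.057,0],[[-0.492,0.61,0],0.057,0],[[-0.492,0.61,0],0.057,0],[[-0.492,0.61,0],0.057,0],[[-0.492,0.61,0],0.057,0],[[-0.492,0.61,0],0.057,0],[[-0.492,0.61,0],0.057,0],[[-0.492,0.61,0],0.057,0]]'; python3 rel.py .4435 .058 .068 -.112
```

```text
time: 24.8
tool_pos: [0.4442, 0.059, 0.3325]
tool_rot: [-3.141, 0.0, -0.11]
contact_force: [-0.9, 0.1, 0.4]
opening: 0.0919
grip_force: 0.0
t 24.8 tip [0.4442 0.059  0.1733] psi -0.1105 q [-0.04  0.28  1.83  0.    1.03  1.64] open 0.0919 F [-0.9  0.1  0.4]
[0.4435, 0.058, 0.068, -0.112] [-0.002  0.003  0.263] 0.0
```

```bash
python3 -m jog '[[[0,0,0.1],0,0.3],[[0,0,0.18],0,0.3],[[0,0,0.23],0,0.3],[[0,0,0.264],0,0.3],[[0,0,0.264],0,0.3],[[0,0,0.264],0,0.95],[[0,0,0.264],0,0.95],[[0,0,0.264],0,0.95],[[0,0,0.264],0,0.95],[[0,0,0.264],0,0.95],[[0,0,0.264],0,0.95],[[0,0,0.264],0,0.95]]' 25; python3 rel.py .4435 .058 .175 -.112
```

```text
time: 26.3
tool_pos: [0.4439, 0.0578, 0.2276]
tool_rot: [3.141, -0.001, -0.112]
contact_force: [-1.6, -4.2, 6.1]
opening: 0.0214
grip_force: 27.2
t 26.3 tip [0.4439 0.0578 0.0684] psi -0.1118 q [-0.04  0.45  1.95 -0.    0.74  1.64] open 0.0214 F [-1.6 -4.2  6.1]
[0.4435, 0.058, 0.175, -0.112] [-0.001 -0.    -0.266] 0.0
```

```bash
python3 -m jog '[[[0,0,-0.03],0,0.95],[[0,0,-0.1],0,0.95],[[0,0,-0.2],0,0.95],[[0,0,-0.266],0,0.95],[[0,0,-0.266],0,0.95],[[0,0,-0.266],0,0.95]]'; python3 rel.py .4648 -.268 .175 -.112
python3 - <<'E'
from cell import cams
import cv2
cv2.imwrite("pics/s4.png",cv2.resize(cams.read_camera("scene")[40:400,240:600,::-1],None,fx=1.5,fy=1.5))
E
```

```text
time: 27.05
tool_pos: [0.4432, 0.0583, 0.3326]
tool_rot: [-3.142, 0.002, -0.112]
contact_force: [-0.4, 0.2, -2.5]
opening: 0.0214
grip_force: 26.3
t 27.05 tip [0.4432 0.0583 0.1734] psi -0.1119 q [-0.04  0.28  1.84  0.    1.03  1.64] open 0.0214 F [-0.4  0.2 -2.5]
[0.4648, -0.268, 0.175, -0.112] [ 0.145  0.805 -0.004] 0.0
```

View pics/s4.png

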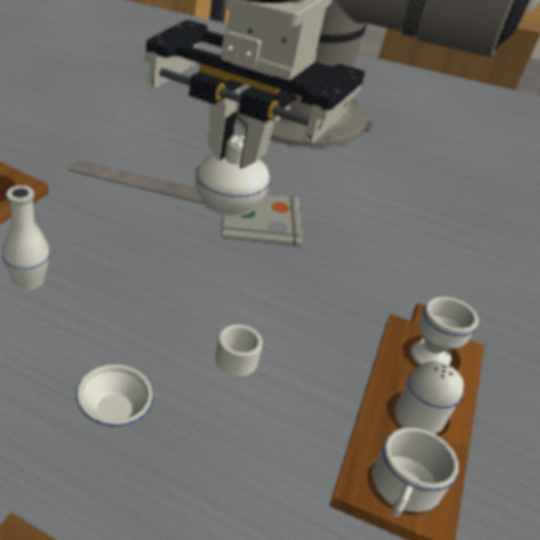

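The crop shows the box lifted level by its knob at (232,180), and the breakfast set in its wells with the cup at (415,468). I'll carry the box slowly.

```bash
python3 -m jog '[[[0.006,0.03,0],0,0.95],[[0.02,0.1,0],0,0.95],[[0.036,0.2,0],0,0.95],[[0.054,0.3,0],0,0.95],[[0.072,0.4,0],0,0.95],[[0.09,0.5,0],0,0.95],[[0.108,0.6,0],0,0.95],[[0.126,0.7,0],0,0.95],[[0.14,0.77,0],0,0.95],[[0.145,0.805,0],0,0.95],[[0.145,0.805,0],0,0.95],[[0.145,0.805,0],0,0.95]]'; python3 rel.py .4648 -.268 .0784 -.112
```

```text
time: 28.6
tool_pos: [0.4653, -0.2674, 0.3332]
tool_rot: [-3.141, 0.001, -0.111]
contact_force: [1.5, 0.6, -2.8]
opening: 0.0212
grip_force: 26.3
t 28.6 tip [ 0.4653 -0.2674  0.174 ] psi -0.1114 q [-0.66  0.43  1.6   0.    1.11  1.02] open 0.0212 F [ 1.5  0.6 -2.8]
[0.4648, -0.268, 0.0784, -0.112] [-0.001  0.002  0.239] 0.0
```

```bash
python3 -m jog '[[[0,0,0.06],0,0.95],[[0,0,0.13],0,0.95],[[0,0,0.19],0,0.95],[[0,0,0.22],0,0.95],[[0,0,0.23],0,0.95],[[0,0,0.234],0,0.95],[[0,0,0.236],0,0.95],[[0,0,0.238],0,0.95],[[0,0,0.238],0,0.95],[[0,0,0.238],0,0.95]]'; python3 rel.py .4648 -.268 .0784 -.112
```

```text
time: 29.85
tool_pos: [0.4654, -0.2683, 0.2384]
tool_rot: [3.142, -0.0, -0.112]
contact_force: [0.8, -0.2, -2.6]
opening: 0.0212
grip_force: 26.3
t 29.85 tip [ 0.4654 -0.2683  0.0792] psi -0.1121 q [-0.67  0.55  1.7   0.    0.89  1.02] open 0.0212 F [ 0.8 -0.2 -2.6]
[0.4648, -0.268, 0.0784, -0.112] [-0.002 -0.001  0.002] -0.0
```

```bash
python3 -m jog '[[[0,0,0.002],0,0.95],[[0,0,0.003],0,0.95],[[0,0,0.004],0,0.95],[[0,0,0.004],0,0.95],[[0,0,0.004],0,0.95]]'; python3 rel.py .4648 -.268 .0784 -.112
```

```text
time: 30.48
tool_pos: [0.4653, -0.2683, 0.2376]
tool_rot: [3.141, -0.001, -0.112]
contact_force: [-2.2, 1.2, 6.4]
opening: 0.021
grip_force: 27.3
t 30.48 tip [ 0.4653 -0.2683  0.0784] psi -0.112 q [-0.67  0.55  1.7  -0.    0.89  1.02] open 0.021 F [-2.2  1.2  6.4]
[0.4648, -0.268, 0.0784, -0.112] [-0.001 -0.001 -0.   ] 0.0
```

```bash
python3 -m jog '[[[0,0,0],0,0.74],[[0,0,0],0,0.7],[[0,0,0],0,0.5],[[0,0,0],0,0.3],[[0,0,0],0,0.3],[[0,0,-0.05],0,0.3],[[0,0,-0.15],0,0.1],[[0,0,-0.25],0,0],[[0,0,-0.25],0,0],[[0,0,-0.25],0,0]]'; python3 rel.py .568 -.1245 .178 -.112
```

```text
time: 31.72
tool_pos: [0.4651, -0.268, 0.3359]
tool_rot: [-3.141, 0.001, -0.112]
contact_force: [-0.2, 0.6, 0.1]
opening: 0.0916
grip_force: 0.0
t 31.73 tip [ 0.4651 -0.268   0.1767] psi -0.112 q [-0.67  0.43  1.59  0.    1.12  1.02] open 0.0916 F [-0.2  0.6  0.1]
[0.568, -0.1245, 0.178, -0.112] [ 0.215 -0.385 -0.003] 0.0
```

```bash
python3 -m jog '[[[0.215,-0.385,0],0,0],[[0.215,-0.385,0],0,0],[[0.215,-0.385,0],0,0],[[0.215,-0.385,0],0,0],[[0.215,-0.385,0],0,0],[[0.215,-0.385,0],0,0],[[0.215,-0.385,0],0,0]]'; python3 rel.py .568 -.1245 .096 -.112
python3 - <<'E'
from cell import cams
import cv2
cv2.imwrite("pics/s5.png",cv2.resize(cams.read_camera("scene")[60:300,100:420,::-1],None,fx=2,fy=2))
E
```

```text
time: 32.6
tool_pos: [0.5676, -0.1259, 0.3366]
tool_rot: [-3.142, 0.0, -0.114]
contact_force: [-0.2, -0.7, 0.4]
opening: 0.0916
grip_force: 0.0
t 32.6 tip [ 0.5676 -0.1259  0.1774] psi -0.1138 q [-0.35  0.5   1.46 -0.    1.17  1.33] open 0.0916 F [-0.2 -0.7  0.4]
[0.568, -0.1245, 0.096, -0.112] [ 0.001 -0.004  0.204] -0.001
```

View pics/s5.png

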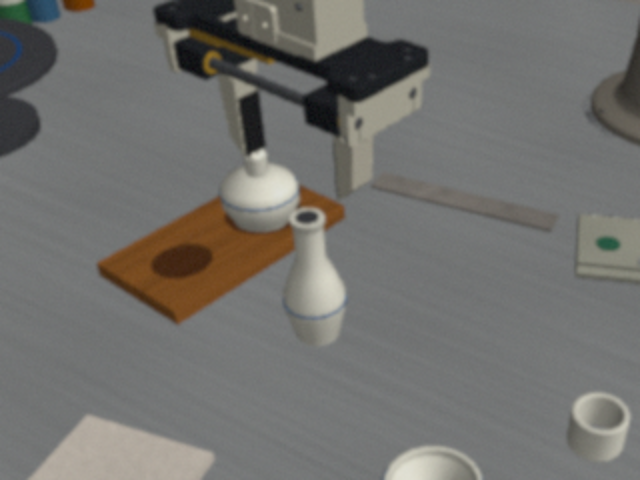

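The box stands in the wide well at (260,195), and the vase at (315,290) is below the gripper.

```bash
python3 -m jog '[[[0,-0.001,0.06],0,0.1],[[0,-0.001,0.13],0,0.1],[[0,-0.001,0.18],0,0.1],[[0,-0.001,0.204],0,0.1],[[0,-0.001,0.204],0,0.1],[[0,-0.001,0.204],0,0.92],[[0,-0.001,0.204],0,0.92],[[0,-0.001,0.204],0,0.92],[[0,-0.001,0.204],0,0.92],[[0,-0.001,0.204],0,0.92],[[0,-0.001,0.204],0,0.92],[[0,-0.001,0.204],0,0.92]]' 20; python3 rel.py .568 -.1245 .18 -.112
```

```text
time: 34.15
tool_pos: [0.5681, -0.1244, 0.2551]
tool_rot: [-3.141, -0.0, -0.112]
contact_force: [0.0, -0.2, -0.1]
opening: 0.0266
grip_force: 20.0
t 34.15 tip [ 0.5681 -0.1244  0.0959] psi -0.1121 q [-0.35  0.6   1.55  0.    0.99  1.34] open 0.0266 F [ 0.  -0.2 -0.1]
[0.568, -0.1245, 0.18, -0.112] [-0.    0.   -0.21] -0.0
```

```bash
python3 -m jog '[[[0,0,-0.02],0,0.92],[[0,0,-0.06],0,0.92],[[0,0,-0.12],0,0.92],[[0,0,-0.18],0,0.92],[[0,0,-0.21],0,0.92],[[0,0,-0.21],0,0.92]]'; python3 rel.py .5671 -.2796 .18 -.112
python3 - <<'E'
from cell import cams
import cv2
cv2.imwrite("pics/s6.png",cv2.resize(cams.read_camera("scene")[60:300,100:420,::-1],None,fx=2,fy=2))
E
```

```text
time: 34.9
tool_pos: [0.5682, -0.1245, 0.3402]
tool_rot: [3.141, -0.002, -0.112]
contact_force: [0.7, 0.7, -1.8]
opening: 0.026
grip_force: 20.0
t 34.9 tip [ 0.5682 -0.1245  0.181 ] psi -0.112 q [-0.35  0.5   1.46  0.    1.18  1.34] open 0.026 F [ 0.7  0.7 -1.8]
[0.5671, -0.2796, 0.18, -0.112] [0.041 0.386 0.003] -0.0
```

View pics/s6.png

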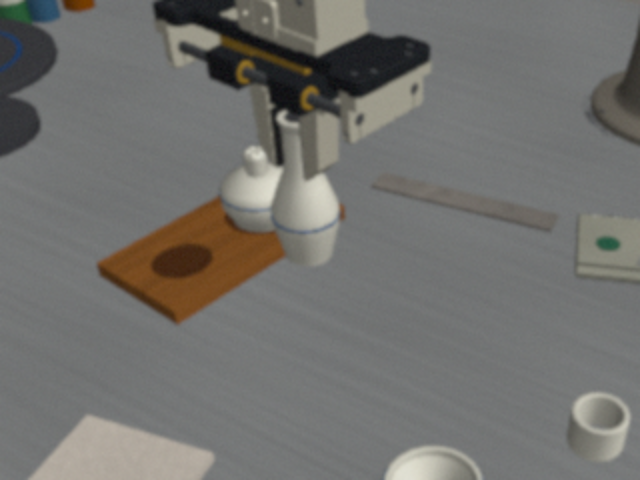

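The vase hangs with its lip at (290,120) and foot at (308,258), slightly tilted. I'll carry it over slowly and measure the tilt before setting it down.

```bash
python3 -m jog '[[[0.003,0.03,0],0,0.92],[[0.01,0.09,0],0,0.92],[[0.018,0.17,0],0,0.92],[[0.026,0.25,0],0,0.92],[[0.034,0.32,0],0,0.92],[[0.039,0.37,0],0,0.92],[[0.041,0.386,0],0,0.92],[[0.041,0.386,0],0,0.92],[[0.041,0.386,0],0,0.92],[[0.041,0.386,0],0,0.92]]'; python3 rel.py .5671 -.2796 .1059 -.112
python3 - <<'E'
from meas import *
im=cams.read_camera("scene")
# expected silhouette for tilts about tool y, drawn on a crop
v=cv2.resize(im[100:260,100:300],None,fx=3,fy=3,interpolation=cv2.INTER_CUBIC)[:,:,::-1].copy()
from scipy.spatial.transform import Rotation as R
ax=np.array([np.sin(-.112),-np.cos(-.112),0])
for t,c in((0,(0,255,0)),(8,(0,0,255))):
    P=(pts("bud_vase")-[0,0,.115])@R.from_rotvec(ax*np.radians(t)).as_matrix().T+[.5671,-.2796,.1809-.0959+.115]
    q=((proj("scene",P)-[100,100])*3).reshape(-1,72,2)
    for ring in(q[0],q[2],q[3],q[5]): cv2.polylines(v,[ring.round().astype(np.int32)],True,c,1)
    print(t,q[0].mean(0).round())
cv2.imwrite("pics/s7.png",v)
E
```

```text
time: 36.2
tool_pos: [0.5673, -0.2789, 0.3392]
tool_rot: [-3.141, -0.0, -0.111]
contact_force: [0.4, -0.4, -2.6]
opening: 0.0261
grip_force: 20.0
t 36.2 tip [ 0.5673 -0.2789  0.18  ] psi -0.1109 q [-0.58  0.59  1.3   0.    1.25  1.1 ] open 0.0261 F [ 0.4 -0.4 -2.6]
[0.5671, -0.2796, 0.1059, -0.112] [-0.     0.002  0.185] 0.0
0 [246. 168.]
8 [224. 178.]
```

View pics/s7.png

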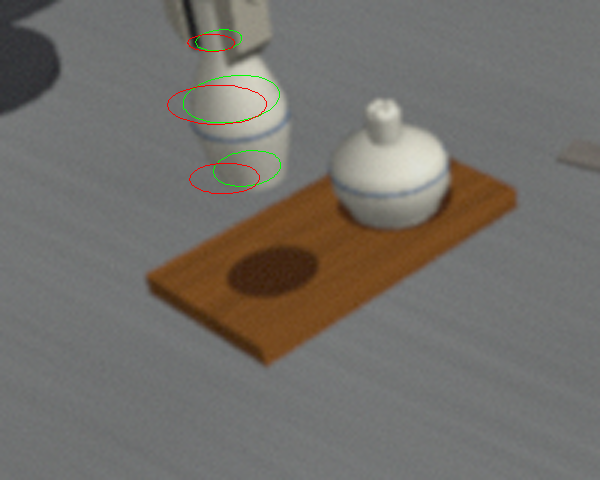

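The green (upright) outline fits, with the foot at (250,170) against a predicted (246,168). So the vase is nearly upright, and I'll lower it.

```bash
python3 -m jog '[[[0,0,0.06],0,0.92],[[0,0,0.12],0,0.92],[[0,0,0.155],0,0.92],[[0,0,0.17],0,0.92],[[0,0,0.177],0,0.92],[[0,0,0.18],0,0.92],[[0,0,0.182],0,0.92],[[0,0,0.183],0,0.92],[[0,0,0.183],0,0.92],[[0,0,0.183],0,0.92]]'; python3 rel.py .5671 -.2796 .1059 -.112
```

```text
time: 37.5
tool_pos: [0.5671, -0.2797, 0.266]
tool_rot: [-3.142, -0.0, -0.112]
contact_force: [0.1, -0.7, -0.3]
opening: 0.0262
grip_force: 20.0
t 37.5 tip [ 0.5671 -0.2797  0.1068] psi -0.1121 q [-0.58  0.66  1.38  0.    1.09  1.1 ] open 0.0262 F [ 0.1 -0.7 -0.3]
[0.5671, -0.2796, 0.1059, -0.112] [-0.    -0.     0.002] -0.0
```

```bash
python3 -m jog '[[[0,0,0.001],0,0.92],[[0,0,0.002],0,0.92],[[0,0,0.003],0,0.92],[[0,0,0.004],0,0.92],[[0,0,0.004],0,0.92]]'; python3 rel.py .5671 -.2796 .1059 -.112
python3 - <<'E'
from cell import cams
import cv2
cv2.imwrite("pics/s8.png",cv2.resize(cams.read_camera("scene")[100:260,100:300,::-1],None,fx=3,fy=3,interpolation=cv2.INTER_CUBIC))
E
```

```text
time: 38.12
tool_pos: [0.5673, -0.2797, 0.265]
tool_rot: [3.141, -0.001, -0.112]
contact_force: [-1.1, 1.5, 6.4]
opening: 0.0262
grip_force: 20.0
t 38.12 tip [ 0.5673 -0.2797  0.1058] psi -0.1119 q [-0.58  0.66  1.38  0.    1.09  1.1 ] open 0.0262 F [-1.1  1.5  6.4]
[0.5671, -0.2796, 0.1059, -0.112] [-0.001 -0.    -0.   ] 0.0
```

View pics/s8.png

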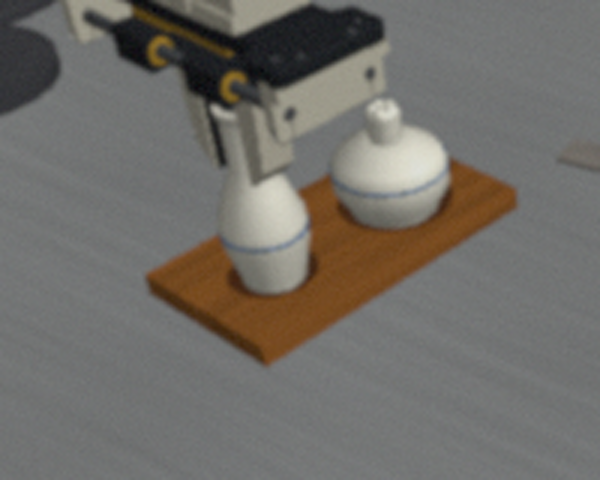

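The vase's foot is inside the narrow well at (272,285), with contact registered. I'll release it slowly.

```bash
python3 -m jog '[[[0,0,-0.001],0,0.71],[[0,0,-0.001],0,0.68],[[0,0,-0.001],0,0.6],[[0,0,-0.001],0,0.4],[[0,0,-0.001],0,0.2],[[0,0,-0.001],0,0.2],[[0,0,-0.06],0,0.2],[[0,0,-0.18],0,0.2],[[0,0,-0.3],0,0.2],[[0.1,-0.6,-0.3],0,0.2],[[0.1,-0.6,-0.3],0,0.2],[[0.1,-0.6,-0.3],0,0.2]]' 5; python3 -m jog '[[[0,-0.3,0],0,0],[[0,-0.3,0],0,0],[[0,-0.3,0],0,0],[[0,-0.3,0],0,0]]'
python3 - <<'E'
from cell import cams
import cv2
for n in("scene","top"): cv2.imwrite(f"pics/f_{n}.png",cams.read_camera(n)[:,:,::-1])
E
```

```text
time: 39.67
tool_pos: [0.6186, -0.0977, 0.3846]
tool_rot: [-3.142, -0.001, -0.113]
contact_force: [1.6, -0.3, 0.4]
opening: 0.0734
grip_force: 0.0
time: 40.17
tool_pos: [0.6318, 0.0198, 0.3842]
tool_rot: [3.141, 0.0, -0.111]
contact_force: [0.8, -0.7, 0.4]
opening: 0.092
grip_force: 0.0
```

View pics/f_scene.png

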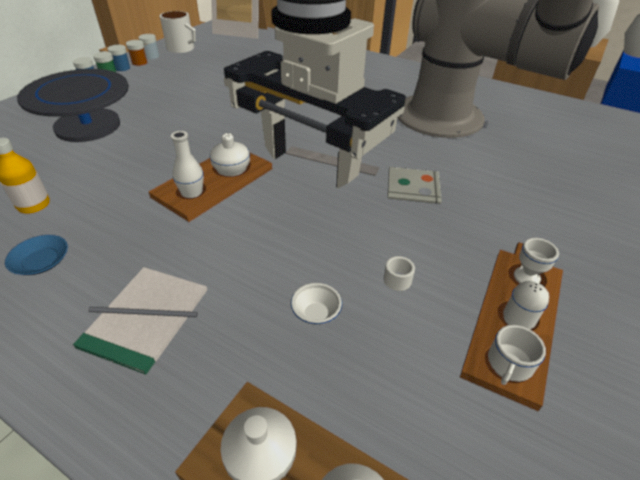

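View pics/f_top.png

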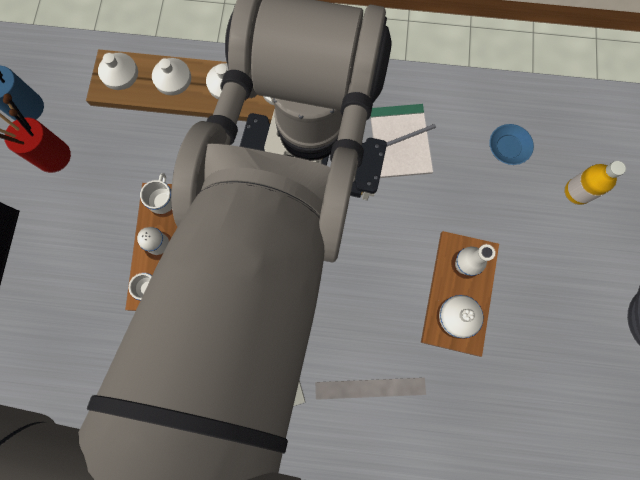

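Both views show all five pieces upright in their wells, with the bowl (316,303) and the ring (399,273) unmoved in the scene view. One numeric check, then I hand in.

```bash
python3 - <<'E'
from meas import *
ims={"scene":cams.read_camera("scene")}
for k,t,h in(("egg_cup",(.4539,.3035),None),("shaker",(.5387,.3092),None),("cup",(.6235,.3149),.07),("trinket_box",(.4648,-.268),None),("bud_vase",(.5671,-.2796),None)):
    from cell import models
    print(k,t,[np.round(d["position"],3).tolist() for d in models.pinpoint(k,"scene")[:1]])
E
```

```text
egg_cup (0.4539, 0.3035) [[0.455, 0.304, 0.007]]
shaker (0.5387, 0.3092) [[0.537, 0.309, 0.012]]
cup (0.6235, 0.3149) [[0.628, 0.314, 0.007]]
trinket_box (0.4648, -0.268) [[0.465, -0.265, 0.011]]
bud_vase (0.5671, -0.2796) [[0.565, -0.28, 0.008]]
```

```bash
python3 -c "
from cell import robot
print(robot.hand_in())"
```

```text
the job is handed in; nothing more can be done
None
```

I placed all five pieces upright in their assigned wells, in the order you listed, left the bowl and napkin ring untouched, and handed the job in at about 40 s.

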